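Click the grating insert into the slicer's sprung slots

TASK

Fit the grating insert into the slicer: take it by its upright grip, feel for where the slicer's sliding carriage stands, slide both ears down into the spring-clip slots and press gently until both ears are fully home under the clips and the insert sits flat. Then let go. Never force the insert against the slicer (keep well below 40 N), and leave the spice jar where it stands.

Things in the scene. Friction and masses are not known exactly. Their poses are not given: they have to be found in the camera images.
- insert_grip (a point): Centre of the upright grip, a block 14 mm (x) by 44 mm (y), of the loose steel grating insert, lying flat, grip up. The grip spans 8 to 50 mm above the plate's underside; this point is 29 mm above it. Plate 80 (x) x 120 (y) x 8 mm; from the middle of each y end an ear 24 mm wide in x, 8 mm thick, sticks out 15 mm (150 mm over the ears). Same turned half round. About 0.16 kg.
- slicer: Slicer fixed to the worktop: grey catch tray 170 mm (x) by 150 mm (y); origin at the centre of its underside, z up. A white carriage rides on it along the slicer's x. The carriage is very stiff (80 N to shift), was left anywhere within 28 mm either side of the middle, and its place is NOT measured: this pose is the tray's, so find the carriage by touch.
- slot_floor (a point): Point of the tray frame at its middle, 48 mm up, level with the slot floors on which the ears' undersides rest when home (does not follow the carriage). The carriage has a cheek on each side, 62 to 76 mm from the middle in y (2 mm y play each way for the plate body). Mid-cheek is an upright slot, open at the top and 28 mm wide in x (2 mm play each side of an ear).
- post_top (a point): Point of the tray frame at its middle, 70 mm up, level with the tops of the lower posts (does not follow the carriage). Each slot lies between two posts, each 28 mm wide in x: the -x post is 70 mm high, the +x post 84 mm, so an ear held just over the lower post and moved towards +x stops against the taller one.
- clip_level (a point): Point of the tray frame at its middle, 60.5 mm up, level with the middles of the spring-clip noses (does not follow the carriage). On both sides of each slot a round steel nose, 13 mm high, stands 3.5 mm out into the slot, gives way sideways at a few N and snaps over the ear. Pushing past all four takes about 5 to 12 N downward; then the floor stops the insert.
- jar_mid (a point): Middle (49 mm up) of a small loose glass spice jar with a cap, 47 mm across, 98 mm high, standing between the slicer and the insert; a bystander to be left where it is.

How it is judged (in metres and radians):
On the way:
1. the insert is lifted clear of the worktop (its grip's centre above 90 mm) (height (world z) of insert_grip above 0.09 m), for 0.2 s.
At the end, for the whole second after the job is handed in: The insert sits in the carriage with both ears on the slot floors: grip centre 74 to 79.5 mm above the tray's underside, within 32 mm of the slicer's middle in x and 4 mm in y, level within 0.03 rad, square to the slicer within 0.06 rad, and at rest (z of insert_grip in the frame of slicer between 0.074 and 0.0795 m and x of insert_grip in the frame of slicer between -0.032 and 0.032 m and y of insert_grip in the frame of slicer between -0.004 and 0.004 m and angle between insert_grip's own z axis and vertical below 0.03 rad and angle between the y axis of insert_grip and the y axis of slicer, either way round below 0.06 rad and linear speed of insert below 0.01 m/s); the robot touches nothing.
It fails at once if the insert is forced against the slicer with more than 40 N (contact force between insert and slicer above 40 N).
It fails at once if the spice jar is shifted or tipped by more than 25 mm (distance of jar_mid from where it was at the start of the episode above 0.025 m).
It also fails if it takes over 58 s, if anything falls off the work surface, if the arm or the gripper's body presses on something with over 40 N, if the wrist force passes 120 N, or if a joint passes its speed limit or range.

ROBOT

A 6-joint arm with a two-finger parallel gripper is mounted at the origin on the work surface; the furniture and walls round the work are solid. World frame = base frame: x ahead of the robot, y to its left, z up, the work surface at z = 0. Lengths are in m, angles in degrees, forces in N, time in s.
With the tool pointing down it reaches from about 0.25 to 0.725 m from the base axis. Payload 9.7 kg.
Tool frame: the origin (TCP) lies at the very end of the fingers, on their centre line; the grasp point (between the pads) lies 19 mm behind it (bot.hold_point_z is the distance from the TCP to the grasp point, in m); z points along the fingers, y is the line along which they close (so a half turn about z gives the same grasp; the last joint's range is limited). The gripper opens to 85 mm and grips with 20 to 120 N. Pads are 22 mm wide; open, the fingers measure 114 mm over their backs; the gripper's body (76 mm by 85 mm) begins 54 mm behind the grasp point. The pads swing forward as they close: fully open they stand 13 mm farther back than shut.
Start: joints at [67.838, 4.979, 10.078, 95.1, 0, 90], TCP at [0.207, 0.509, 0.231] pointing down, gripper open.
Joint ranges: [-179.16, 179.16], [-48.56, 103.87], [-65.8, 70.77], [-126.05, 130.52], [-82.76, 87.17], [-180, 180]. Speed limits (degrees/s): [127.2, 127.2, 147.25, 180, 180, 180].

INTERFACE

Orientations are given as [roll, pitch, yaw] about the fixed x, y, z axes, in that order (R = Rz(yaw) Ry(pitch) Rx(roll)).
In Python, from workcell import bot gives the robot as it stands.
- The arm moves only by the tool play_rows, never from a script. Its argument "targets" is a list of rows, each an object with "grip": the closure in counts, from 0 (fully open) to 255 (shut); "linear": the shift along the world's x, y, z in cm, a list of three; "delta_rot": the turn, a rotation vector about the world's x, y, z in rad, a list of three. A call has 1 to 10 rows; each row is the pose to reach, as a shift and turn from the pose commanded when the call began; what a row does not reach only later rows make up. A row lasts 1/10 s, in which the tool goes at most 50 mm and 8.59 degrees, less where a joint would pass 70% of its speed; a pose out of reach is approached as far as the arm can. A call with a gripper value outside its range is refused whole. The fingers move at their own pace and stop on an object; "force" is the grip in N (left out, the last holds). Time passes only in rows, so rows that repeat a pose let the fingers close. It gives the time, the measured TCP pose, the force, the opening and the grip force at its end, in the units of the state.
- bot.get_obs(): the state, without advancing time (a new reading comes with each control period).
- bot.camera(name): name is "scene" or "top" or "wrist"; returns a dict with "color" (420x560x3 uint8, red, green, blue), "range_z" (420x560 float32, m along the optical axis (not along the pixel's ray), 0 where there is no reading), "fov_y" (degrees; the focal length in pixels is half the picture's height over the tangent of half this angle, whatever the lens; pixels are square), "cx", "cy" (the principal point, pixels), "world_to_cam" (4x4, takes a point from world to camera coordinates). Camera axes: x right, y up, looking along -z (the intrinsics and any distortion apply to the point x, -y, -z); pixel columns grow to the right and rows downward; lengths in m; the calibration is good to about 2 mm. A picture is of the moment at which its call begins.
- bot.job_done(): hands the job in; it is judged then, once.
Trained networks look in a picture, given as the dict that the camera call returned (one of the last four; its "shot" number tells which), for a name from the list of things; names that differ only in an ending like _2 or _b are one class to them, and where a whole thing is asked for, a point or a joint stands for the part that bears it (a point fixed in the world has none). Each returns a list of dicts, best first, with "conf" (0 to 1); they miss things now and then, are a little off and sometimes report something else, mostly with a low value. They report only what shows in the picture. A call takes as long as a camera call.
- bot.search_frame(picture, target): "box" ([left, top, right, bottom] in pixels, round what is visible of it).
- bot.trace(picture, target): "pixels" (420x560 bool, what is visible of it) and "box" ([left, top, right, bottom] in pixels, round what is visible of it).
- bot.pinpoint(picture, target): "pixel" ([column, row] in pixels: a listed point, or the origin of a listed thing).
The state is a dict: "time": time; "q": joint angles; "qd": joint speeds; "joint_efforts": joint torques, N m; "ee_pos": TCP position; "tcp_rot": TCP orientation; "wrist_force": force on the tool from outside, world axes, zero at the start; "torque": the same for the moment, N m; "opening": finger opening in m; "grasp_force": force on a finger pad.
Only numpy, scipy, OpenCV 4.12 (cv2) and the standard library are available. Lean on these libraries where they do the work, as an engineer would, in place of code of your own. Each camera call takes 0.05 s, during which the arm holds its last target. There are 200 camera calls.

## Working session

There is one attempt and no reset: what is moved stays moved. The work goes in short steps, Python scripts to look and compute and a tool call to move; the robot and the scene stay as the last step left them, time stands still between calls to the robot, and variables do not carry over. Pictures are saved under pics/ and viewed, at most 10 in all, crops included, and the job is handed in when it is done.

Besides the shell and the picture viewer there is one more tool, called after "Call:" by a JSON object that holds its "op" and its "data". play_rows: Moves the arm, as the interface text tells. Its arguments: {"type":"object","properties":{"targets":{"type":"array","items":{"type":"object","properties":{"grip":{"type":"number"},"linear":{"type":"array","items":{"type":"number"}},"delta_rot":{"type":"array","items":{"type":"number"}}}}},"force":{"type":"number"}},"required":["targets"]}

```bash
mkdir -p pics; cat > h.py <<'E'
import numpy as np, cv2
from workcell import bot
def K(c):
    h,w=c["range_z"].shape; f=h/2/np.tan(np.radians(c["fov_y"])/2); return f,c["cx"],c["cy"]
def cloud(c):
    f,cx,cy=K(c); z=c["range_z"]; v,u=np.mgrid[:z.shape[0],:z.shape[1]]
    P=np.stack([(u-cx)/f*z,-(v-cy)/f*z,-z,np.ones_like(z)],-1)
    return (P@np.linalg.inv(c["world_to_cam"]).T)[...,:3]
def ray(c,px,zw):
    f,cx,cy=K(c); T=np.linalg.inv(c["world_to_cam"]); d=T[:3,:3]@np.array([(px[0]-cx)/f,-(px[1]-cy)/f,-1]); o=T[:3,3]
    return o+d*(zw-o[2])/d[2]
def save(c,n): cv2.imwrite(f"pics/{n}.png",c["color"][...,::-1])
E
python3 - <<'E'
from h import *
print(bot.get_obs())
for n in ["scene","top"]:
    c=bot.camera(n); save(c,n+"1"); X=cloud(c)
    print(n,{k:v for k,v in c.items() if k not in("color","range_z","world_to_cam")},np.linalg.inv(c["world_to_cam"])[:3,3])
    for t,z in [("insert_grip",.029),("slicer",0),("slot_floor",.048),("post_top",.07),("jar_mid",.049)]:
        p=bot.pinpoint(c,t); print(t,[(q["conf"],q["pixel"],ray(c,q["pixel"],z).round(4)) for q in p[:2]])
    for t in ["insert_grip","slicer","jar_mid"]:
        for q in bot.trace(c,t)[:1]:
            m=q["pixels"]&(c["range_z"]>0); Q=X[m]; print(t,q["conf"],q["box"],m.sum(),np.percentile(Q,[2,50,98],axis=0).round(3).tolist())
            for lo,hi in [(.003,.015),(.04,.06),(.063,.075),(.078,.09)]:
                s=Q[(Q[:,2]>lo)&(Q[:,2]<hi)]
                if len(s)>30: r=cv2.minAreaRect((s[:,:2]*1000).astype(np.float32)); print("  ",lo,hi,len(s),np.round(np.r_[r[0],r[1],r[2]],1),s[:,2].mean().round(4))
E
```

```text
{'time': 0.0, 'q': array([ 6.78378463e+01,  5.01090705e+00,  1.00343790e+01,  9.51018737e+01,
       -4.28131026e-04,  9.00007455e+01]), 'qd': array([ 0.11011803,  0.00810845, -0.00813915, -0.01891158, -0.00494744,
       -0.01926348]), 'joint_efforts': array([ 6.87361080e-04, -5.20387387e+01,  4.64802039e+01,  1.64934515e-02,
        4.48575236e-05,  1.28112586e-05]), 'ee_pos': array([0.20738464, 0.509136  , 0.23058427]), 'tcp_rot': array([-1.79921598e+02,  4.29150685e-04,  1.57837101e+02]), 'wrist_force': array([-0.3249736 ,  0.26553317,  0.3468721 ]), 'torque': array([ 0.01506861,  0.02069253, -0.00246885]), 'grasp_force': 0.0, 'opening': 0.08556551699670926}
scene {'fov_y': 52.11767327432551, 'cx': 278.6907608750702, 'cy': 211.04738530088122, 'shot': 1} [ 0.21729798 -0.44636385  0.75442035]
insert_grip [(0.66, [322.3, 310.2], array([ 0.4629, -0.174 ,  0.029 ]))]
slicer [(0.95, [234.7, 193.8], array([0.4528, 0.1858, 0.    ]))]
slot_floor [(0.56, [233.5, 176.6], array([0.4577, 0.1941, 0.048 ]))]
post_top [(0.69, [230.1, 169.1], array([0.4534, 0.1988, 0.07  ]))]
jar_mid [(0.97, [282
[... 1519 characters left out ...]
246, 0.004], [0.462, -0.178, 0.009], [0.503, -0.114, 0.051]]
   0.003 0.015 1996 [ 463.6 -180.   150.1   80.7   83.2] 0.0084
   0.04 0.06 145 [ 463.4 -179.6   44.    14.3   83. ] 0.0495
slicer 0.98 [156.9, 186.9, 248.8, 283.5] 6234 [[0.364, 0.11, 0.001], [0.454, 0.2, 0.007], [0.542, 0.277, 0.084]]
   0.003 0.015 3646 [452.7 203.5 169.  169.9  73.6] 0.0061
   0.04 0.06 803 [454.4 192.9 154.1 166.7  73.9] 0.0455
   0.063 0.075 262 [465.3 190.5 152.8  83.5  73.9] 0.0696
   0.078 0.09 206 [491.7 182.2 151.6  28.1  73.8] 0.0845
jar_mid 0.7 [283.7, 211.0, 306.9, 236.8] 512 [[0.449, -0.021, 0.027], [0.47, 0.002, 0.098], [0.494, 0.024, 0.102]]
   0.063 0.075 42 [472.1   0.9  44.1  44.5  17.1] 0.0695
```

View pics/top1.png

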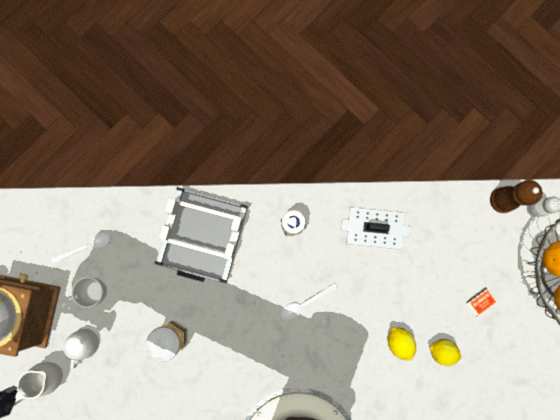

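Call:
{"op": "play_rows", "data": {"targets": [{"grip": 0,"linear": [4,-5,0],"delta_rot": [0,0,-0.13]},{"grip": 0,"linear": [8,-10,0],"delta_rot": [0,0,-0.26]},{"grip": 0,"linear": [12,-15,0],"delta_rot": [0,0,-0.39]},{"grip": 0,"linear": [15,-20,0],"delta_rot": [0,0,-0.52]},{"grip": 0,"linear": [18,-25,0],"delta_rot": [0,0,-0.65]},{"grip": 0,"linear": [20,-30,0],"delta_rot": [0,0,-0.78]},{"grip": 0,"linear": [22,-35,0],"delta_rot": [0,0,-0.91]},{"grip": 0,"linear": [23,-40,0],"delta_rot": [0,0,-1.04]},{"grip": 0,"linear": [24,-45,0],"delta_rot": [0,0,-1.17]},{"grip": 0,"linear": [25,-50,0],"delta_rot": [0,0,-1.306]}]}}

```text
time: 1.9
ee_pos: [0.4417, 0.0728, 0.2314]
tcp_rot: [180.0, -0.0, 82.7]
wrist_force: [1.4, 0.6, -0.3]
opening: 0.0852
grasp_force: 0.0
```

The picture shows the slicer at about (203,235), the jar at (293,222) and the insert with its black grip at (377,228). This agrees with the measurements.

Call:
{"op": "play_rows", "data": {"targets": [{"grip": 0,"linear": [1,-4,0]},{"grip": 0,"linear": [1.5,-8,0]},{"grip": 0,"linear": [2.1,-12,0]},{"grip": 0,"linear": [2.1,-16,0]},{"grip": 0,"linear": [2.1,-20,0]},{"grip": 0,"linear": [2.1,-25.2,0]},{"grip": 0,"linear": [2.1,-25.2,0]},{"grip": 0,"linear": [2.1,-25.2,-3]},{"grip": 0,"linear": [2.1,-25.2,-6]},{"grip": 0,"linear": [2.1,-25.2,-6]}]}}

```text
validation failed for argument at $.ta...
```

```bash
python3 - <<'E'
from h import *
print({k:np.round(v,3) for k,v in bot.get_obs().items() if k in("ee_pos","tcp_rot","q","wrist_force")})
c=bot.camera("wrist"); save(c,"w1"); X=cloud(c)
m=(X[...,2]>.04)&(X[...,2]<.06)&(c["range_z"]>0)&(np.hypot(X[...,0]-.463,X[...,1]+.18)<.04)
s=X[m]; print(m.sum(), cv2.minAreaRect((s[:,:2]*1000).astype(np.float32)),s[:,2].mean())
m=(X[...,2]>.003)&(X[...,2]<.015)&(c["range_z"]>0)&(np.hypot(X[...,0]-.463,X[...,1]+.18)<.09)
s=X[m]; print(m.sum(), cv2.minAreaRect((s[:,:2]*1000).astype(np.float32)))
E
```

```text
{'q': array([  9.361,  -8.97 ,  -3.459,  95.476,   0.   , 106.656]), 'ee_pos': array([0.442, 0.073, 0.231]), 'tcp_rot': array([ 1.79966e+02, -1.00000e-02,  8.27050e+01]), 'wrist_force': array([ 1.361,  0.572, -0.317])}
140 ((465.5041809082031, -163.1984405517578), (13.708630561828613, 14.000079154968262), 84.41032409667969) 0.046558328453948465
3519 ((465.791015625, -163.29620361328125), (119.3985366821289, 79.81930541992188), 83.08212280273438)
```

delta_rot is required in every row.

Call:
{"op": "play_rows", "data": {"targets": [{"grip": 0,"linear": [1,-4,0],"delta_rot": [0,0,0]},{"grip": 0,"linear": [1.5,-8,0],"delta_rot": [0,0,0]},{"grip": 0,"linear": [2.1,-12,0],"delta_rot": [0,0,0]},{"grip": 0,"linear": [2.1,-16,0],"delta_rot": [0,0,0]},{"grip": 0,"linear": [2.1,-20,0],"delta_rot": [0,0,0]},{"grip": 0,"linear": [2.1,-25.2,0],"delta_rot": [0,0,0]},{"grip": 0,"linear": [2.1,-25.2,0],"delta_rot": [0,0,0]},{"grip": 0,"linear": [2.1,-25.2,-3],"delta_rot": [0,0,0]},{"grip": 0,"linear": [2.1,-25.2,-6],"delta_rot": [0,0,0]},{"grip": 0,"linear": [2.1,-25.2,-6],"delta_rot": [0,0,0]}]}}

```text
time: 2.95
ee_pos: [0.4609, -0.1763, 0.1677]
tcp_rot: [-179.7, -0.1, 83.0]
wrist_force: [-0.3, -0.3, -0.2]
opening: 0.0855
grasp_force: 0.0
```

```bash
cat > look.py <<'E'
from h import *
print({k:np.round(v,4) for k,v in bot.get_obs().items() if k in("ee_pos","tcp_rot","q","wrist_force")})
c=bot.camera("wrist"); save(c,"w2"); X=cloud(c)
D=np.hypot(X[...,0]-.463,X[...,1]+.18)
for lo,hi,r in [(.04,.06,.04),(.004,.015,.09)]:
    s=X[(X[...,2]>lo)&(X[...,2]<hi)&(c["range_z"]>0)&(D<r)]
    if len(s)>9: print(len(s), cv2.minAreaRect((s[:,:2]*1000).astype(np.float32)),s[:,2].mean())
E
python3 look.py
```

```text
{'q': array([-2.09341e+01, -3.24990e+00, -5.29160e+00,  8.82914e+01,
        8.90000e-03,  7.60541e+01]), 'ee_pos': array([ 0.4609, -0.1763,  0.1677]), 'tcp_rot': array([-1.79679e+02, -8.89000e-02,  8.30115e+01]), 'wrist_force': array([-0.2993, -0.3207, -0.1781])}
895 ((463.8287353515625, -178.64149475097656), (43.71381378173828, 13.203659057617188), 83.46046447753906) 0.04908660609290739
10860 ((463.927734375, -179.45103454589844), (149.48451232910156, 80.20198059082031), 83.0313720703125) 0.007806525801459244
```

Call:
{"op": "play_rows", "data": {"targets": [{"grip": 0,"linear": [0.1,0,-3],"delta_rot": [0,0,0]},{"grip": 0,"linear": [0.1,0,-6],"delta_rot": [0,0,0]},{"grip": 0,"linear": [0.1,0,-9],"delta_rot": [0,0,0]},{"grip": 0,"linear": [0.1,0,-11],"delta_rot": [0,0,0]},{"grip": 0,"linear": [0.1,0,-13],"delta_rot": [0,0,0]},{"grip": 0,"linear": [0.1,0,-14.5],"delta_rot": [0,0,0]},{"grip": 0,"linear": [0.1,0,-15],"delta_rot": [0,0,0]},{"grip": 0,"linear": [0.1,0,-15],"delta_rot": [0,0,0]}]}}

```text
time: 3.8
ee_pos: [0.4638, -0.1771, 0.0218]
tcp_rot: [180.0, 0.0, 83.0]
wrist_force: [0.6, 0.4, -0.2]
opening: 0.0857
grasp_force: 0.0
```

Call:
{"op": "play_rows", "data": {"force": 60, "targets": [{"grip": 0,"linear": [0,-0.2,-0.6],"delta_rot": [0,0,0]},{"grip": 0,"linear": [0,-0.2,-0.6],"delta_rot": [0,0,0]},{"grip": 255,"linear": [0,-0.2,-0.6],"delta_rot": [0,0,0]},{"grip": 255,"linear": [0,-0.2,-0.6],"delta_rot": [0,0,0]},{"grip": 255,"linear": [0,-0.2,-0.6],"delta_rot": [0,0,0]},{"grip": 255,"linear": [0,-0.2,-0.6],"delta_rot": [0,0,0]},{"grip": 255,"linear": [0,-0.2,-0.6],"delta_rot": [0,0,0]},{"grip": 255,"linear": [0,-0.2,-0.6],"delta_rot": [0,0,0]},{"grip": 255,"linear": [0,-0.2,-0.6],"delta_rot": [0,0,0]},{"grip": 255,"linear": [0,-0.2,-0.6],"delta_rot": [0,0,0]}]}}

```text
time: 4.8
ee_pos: [0.4636, -0.1792, 0.0155]
tcp_rot: [180.0, 0.0, 83.0]
wrist_force: [0.1, 0.5, 1.9]
opening: 0.0133
grasp_force: 59.2
```

Call:
{"op": "play_rows", "data": {"targets": [{"grip": 255,"linear": [0,0,3],"delta_rot": [0,0,0]},{"grip": 255,"linear": [0,0,7],"delta_rot": [0,0,0]},{"grip": 255,"linear": [0,0,11],"delta_rot": [0,0,0]},{"grip": 255,"linear": [0,0,15],"delta_rot": [0,0,0]},{"grip": 255,"linear": [0,0,17],"delta_rot": [0,0,0]},{"grip": 255,"linear": [0,2,17],"delta_rot": [0,0,0]},{"grip": 255,"linear": [0,5,17],"delta_rot": [0,0,0]},{"grip": 255,"linear": [0,8,17],"delta_rot": [0,0,0]},{"grip": 255,"linear": [0,11,17],"delta_rot": [0,0,0]},{"grip": 255,"linear": [0,13,17],"delta_rot": [0,0,0]}]}}

```text
time: 5.8
ee_pos: [0.4631, -0.0476, 0.1849]
tcp_rot: [-180.0, -0.0, 83.1]
wrist_force: [1.2, -0.1, -1.6]
opening: 0.0132
grasp_force: 58.9
```

Call:
{"op": "play_rows", "data": {"targets": [{"grip": 255,"linear": [-0.2,4,0],"delta_rot": [0,0,-0.03]},{"grip": 255,"linear": [-0.4,8,0],"delta_rot": [0,0,-0.06]},{"grip": 255,"linear": [-0.6,12,0],"delta_rot": [0,0,-0.1]},{"grip": 255,"linear": [-0.8,16,0],"delta_rot": [0,0,-0.13]},{"grip": 255,"linear": [-0.9,20,0],"delta_rot": [0,0,-0.161]},{"grip": 255,"linear": [-0.9,23,0],"delta_rot": [0,0,-0.161]},{"grip": 255,"linear": [-0.9,24.27,0],"delta_rot": [0,0,-0.161]},{"grip": 255,"linear": [-0.9,24.27,0],"delta_rot": [0,0,-0.161]},{"grip": 255,"linear": [-0.9,24.27,0],"delta_rot": [0,0,-0.161]}]}}

```text
time: 6.7
ee_pos: [0.4544, 0.1929, 0.185]
tcp_rot: [-180.0, 0.0, 73.8]
wrist_force: [0.4, -0.1, -1.8]
opening: 0.0129
grasp_force: 58.8
```

```bash
python3 - <<'E'
from h import *
print({k:np.round(v,4) for k,v in bot.get_obs().items() if k in("time","ee_pos","tcp_rot","wrist_force")})
c=bot.camera("scene"); save(c,"s2"); w=bot.camera("wrist"); save(w,"w3")
X=cloud(w); ok=w["range_z"]>0
for nm,cc in(("scene",c),("wrist",w)):
  X=cloud(cc); ok=cc["range_z"]>0; D=np.hypot(X[...,0]-.46,X[...,1]-.19)
  for lo,hi in [(.066,.074),(.08,.088),(.165,.2),(.21,.235)]:
    s=X[(X[...,2]>lo)&(X[...,2]<hi)&ok&(D<.1)]
    if len(s)>9: print(nm,lo,len(s), cv2.minAreaRect((s[:,:2]*1000).astype(np.float32)),s[:,2].mean())
cv2.imwrite("pics/both.png",np.hstack([c["color"],w["color"]])[:,:,::-1][:, 100:900])
E
```

```text
{'time': np.float64(6.7), 'ee_pos': array([0.4544, 0.1929, 0.185 ]), 'tcp_rot': array([-1.799754e+02,  4.920000e-02,  7.379780e+01]), 'wrist_force': array([ 0.3999, -0.1356, -1.8042])}
scene 0.066 127 ((444.10931396484375, 125.28750610351562), (15.18478012084961, 82.46343994140625), 73.41527557373047) 0.07036210323288691
scene 0.08 83 ((471.06683349609375, 117.30119323730469), (16.20374870300293, 27.817317962646484), 75.17149353027344) 0.08456612218484456
scene 0.165 1370 ((452.93536376953125, 191.81422424316406), (150.03436279296875, 79.98310852050781), 73.79564666748047) 0.17964805285745475
scene 0.21 298 ((449.5806579589844, 182.2454833984375), (53.950233459472656, 51.33542251586914), 26.41916847229004) 0.22232715760309063
wrist 0.066 451 ((471.5218811035156, 261.0980224609375), (13.36170482635498, 56.156002044677734), 73.72303771972656) 0.06936445607990156
wrist 0.08 854 ((511.3990478515625, 249.42257690429688), (13.379063606262207, 28.493133544921875), 73.72549438476562) 0.08339378426339585
wrist 0.165 26723 ((455.49365234375, 194.2975616455078), (146.3011932373047, 80.56365203857422), 73.75479888916016) 0.1779209068097807
wrist 0.21 8193 ((452.51617431640625, 195.31671142578125), (44.620670318603516, 75.50032043457031), 56.13330078125) 0.22267469797590972
```

View pics/both.png

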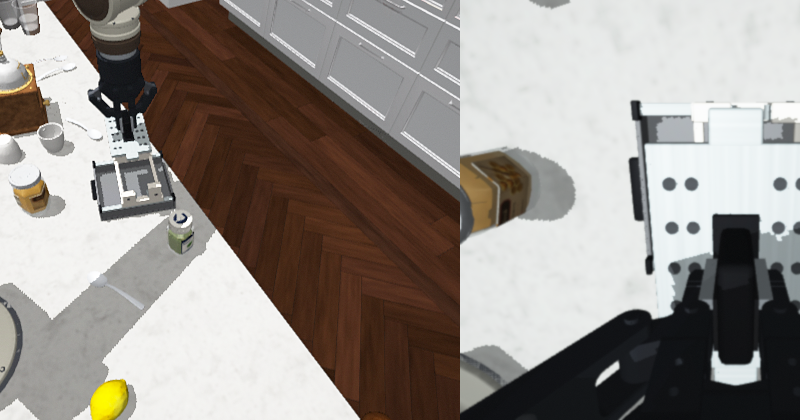

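The insert hangs level over the carriage (scene, about (130,135) in the crop) and is square to it. I'll lower it until it is just above the lower posts.

Call:
{"op": "play_rows", "data": {"targets": [{"grip": 255,"linear": [0,0.1,-3],"delta_rot": [0,0,0]},{"grip": 255,"linear": [0,0.1,-6],"delta_rot": [0,0,0]},{"grip": 255,"linear": [0,0.1,-7.5],"delta_rot": [0,0,0]},{"grip": 255,"linear": [0,0.1,-8.3],"delta_rot": [0,0,0]},{"grip": 255,"linear": [0,0.1,-8.8],"delta_rot": [0,0,0]},{"grip": 255,"linear": [0,0.1,-9.2],"delta_rot": [0,0,0]},{"grip": 255,"linear": [0,0.1,-9.5],"delta_rot": [0,0,0]},{"grip": 255,"linear": [0,0.1,-9.5],"delta_rot": [0,0,0]}]}}

```text
time: 7.6
ee_pos: [0.4546, 0.1946, 0.0905]
tcp_rot: [180.0, -0.0, 73.8]
wrist_force: [-1.1, 0.5, -1.6]
opening: 0.0133
grasp_force: 58.8
```

Call:
{"op": "play_rows", "data": {"targets": [{"grip": 255,"linear": [0.3,-0.09,-0.1],"delta_rot": [0,0,0]},{"grip": 255,"linear": [0.6,-0.17,-0.1],"delta_rot": [0,0,0]},{"grip": 255,"linear": [0.86,-0.25,-0.1],"delta_rot": [0,0,0]},{"grip": 255,"linear": [0.96,-0.28,-0.1],"delta_rot": [0,0,0]},{"grip": 255,"linear": [0.96,-0.28,-0.1],"delta_rot": [0,0,0]},{"grip": 255,"linear": [0.96,-0.28,-0.1],"delta_rot": [0,0,0]}]}}

```text
time: 8.2
ee_pos: [0.4641, 0.1917, 0.0893]
tcp_rot: [-180.0, 0.0, 73.8]
wrist_force: [-0.5, -0.4, -2.1]
opening: 0.0135
grasp_force: 58.8
```

Call:
{"op": "play_rows", "data": {"targets": [{"grip": 255,"linear": [0.1,-0.03,0],"delta_rot": [0,0,0]},{"grip": 255,"linear": [0.1,-0.03,0],"delta_rot": [0,0,0]},{"grip": 255,"linear": [0.1,-0.03,0],"delta_rot": [0,0,0]}]}}

```text
time: 8.5
ee_pos: [0.4651, 0.1914, 0.0893]
tcp_rot: [-180.0, -0.0, 73.8]
wrist_force: [0.6, -0.1, -1.4]
opening: 0.0132
grasp_force: 58.8
```

Call:
{"op": "play_rows", "data": {"targets": [{"grip": 255,"linear": [0.1,-0.03,0],"delta_rot": [0,0,0]},{"grip": 255,"linear": [0.1,-0.03,0],"delta_rot": [0,0,0]},{"grip": 255,"linear": [0.1,-0.03,0],"delta_rot": [0,0,0]}]}}

```text
time: 8.8
ee_pos: [0.4661, 0.1911, 0.0893]
tcp_rot: [180.0, 0.0, 73.8]
wrist_force: [0.1, 0.2, -1.7]
opening: 0.013
grasp_force: 58.8
```

Call:
{"op": "play_rows", "data": {"targets": [{"grip": 255,"linear": [0.05,-0.015,0],"delta_rot": [0,0,0]},{"grip": 255,"linear": [0.05,-0.015,0],"delta_rot": [0,0,0]},{"grip": 255,"linear": [0.05,-0.015,0],"delta_rot": [0,0,0]}]}}

```text
time: 9.1
ee_pos: [0.4666, 0.191, 0.0893]
tcp_rot: [180.0, -0.0, 73.8]
wrist_force: [0.9, -0.1, -0.5]
opening: 0.0134
grasp_force: 58.8
```

Call:
{"op": "play_rows", "data": {"targets": [{"grip": 255,"linear": [0.05,-0.015,0],"delta_rot": [0,0,0]},{"grip": 255,"linear": [0.05,-0.015,0],"delta_rot": [0,0,0]},{"grip": 255,"linear": [0.05,-0.015,0],"delta_rot": [0,0,0]}]}}

```text
time: 9.4
ee_pos: [0.4671, 0.1908, 0.0893]
tcp_rot: [180.0, 0.0, 73.8]
wrist_force: [-0.1, 0.8, -2.0]
opening: 0.0129
grasp_force: 58.8
```

Call:
{"op": "play_rows", "data": {"targets": [{"grip": 255,"linear": [0.05,-0.015,0],"delta_rot": [0,0,0]},{"grip": 255,"linear": [0.05,-0.015,0],"delta_rot": [0,0,0]},{"grip": 255,"linear": [0.05,-0.015,0],"delta_rot": [0,0,0]}]}}

```text
time: 9.7
ee_pos: [0.4673, 0.1908, 0.0893]
tcp_rot: [-180.0, 0.0, 73.8]
wrist_force: [-3.7, 1.6, 0.7]
opening: 0.0136
grasp_force: 59.1
```

Call:
{"op": "play_rows", "data": {"targets": [{"grip": 255,"linear": [0.05,-0.015,0],"delta_rot": [0,0,0]},{"grip": 255,"linear": [0.05,-0.015,0],"delta_rot": [0,0,0]},{"grip": 255,"linear": [0.05,-0.015,0],"delta_rot": [0,0,0]}]}}

```text
time: 10.0
ee_pos: [0.4673, 0.1907, 0.0893]
tcp_rot: [-179.9, -0.0, 73.8]
wrist_force: [-6.8, 2.4, 2.6]
opening: 0.0134
grasp_force: 59.4
```

Contact felt at x≈0.4672, y≈0.1908. I'll back off 2 mm to centre the ears, then lower.

Call:
{"op": "play_rows", "data": {"targets": [{"grip": 255,"linear": [-0.28,0.08,0],"delta_rot": [0,0,0]},{"grip": 255,"linear": [-0.28,0.08,0],"delta_rot": [0,0,0]},{"grip": 255,"linear": [-0.28,0.08,0],"delta_rot": [0,0,0]},{"grip": 255,"linear": [-0.28,0.08,-0.2],"delta_rot": [0,0,0]},{"grip": 255,"linear": [-0.28,0.08,-0.4],"delta_rot": [0,0,0]},{"grip": 255,"linear": [-0.28,0.08,-0.6],"delta_rot": [0,0,0]},{"grip": 255,"linear": [-0.28,0.08,-0.7],"delta_rot": [0,0,0]},{"grip": 255,"linear": [-0.28,0.08,-0.7],"delta_rot": [0,0,0]}]}}

```text
time: 10.8
ee_pos: [0.4652, 0.1912, 0.082]
tcp_rot: [-180.0, 0.0, 73.8]
wrist_force: [-1.1, 0.0, -2.0]
opening: 0.0132
grasp_force: 58.9
```

Call:
{"op": "play_rows", "data": {"targets": [{"grip": 255,"linear": [0,0,-0.1],"delta_rot": [0,0,0]},{"grip": 255,"linear": [0,0,-0.2],"delta_rot": [0,0,0]},{"grip": 255,"linear": [0,0,-0.3],"delta_rot": [0,0,0]},{"grip": 255,"linear": [0,0,-0.3],"delta_rot": [0,0,0]}]}}

```text
time: 11.2
ee_pos: [0.4654, 0.1914, 0.0798]
tcp_rot: [180.0, -0.0, 73.8]
wrist_force: [-0.6, -0.3, 3.5]
opening: 0.013
grasp_force: 59.9
```

Call:
{"op": "play_rows", "data": {"targets": [{"grip": 255,"linear": [0,0,-0.1],"delta_rot": [0,0,0]},{"grip": 255,"linear": [0,0,-0.2],"delta_rot": [0,0,0]},{"grip": 255,"linear": [0,0,-0.2],"delta_rot": [0,0,0]}]}}

```text
time: 11.5
ee_pos: [0.4657, 0.1916, 0.0788]
tcp_rot: [179.9, -0.1, 73.8]
wrist_force: [-3.6, -1.5, 11.3]
opening: 0.0133
grasp_force: 60.9
```

Call:
{"op": "play_rows", "data": {"targets": [{"grip": 255,"linear": [0,0,-0.1],"delta_rot": [0,0,0]},{"grip": 255,"linear": [0,0,-0.2],"delta_rot": [0,0,0]},{"grip": 255,"linear": [0,0,-0.2],"delta_rot": [0,0,0]}]}}

```text
time: 11.8
ee_pos: [0.4661, 0.1918, 0.0769]
tcp_rot: [179.9, -0.1, 73.8]
wrist_force: [-1.6, 1.2, 10.6]
opening: 0.0132
grasp_force: 60.9
```

Call:
{"op": "play_rows", "data": {"targets": [{"grip": 255,"linear": [0,0,-0.1],"delta_rot": [0,0,0]},{"grip": 255,"linear": [0,0,-0.2],"delta_rot": [0,0,0]},{"grip": 255,"linear": [0,0,-0.2],"delta_rot": [0,0,0]}]}}

```text
time: 12.1
ee_pos: [0.4659, 0.1918, 0.0743]
tcp_rot: [179.9, -0.1, 73.8]
wrist_force: [-1.3, 0.5, 7.1]
opening: 0.0135
grasp_force: 60.2
```

Call:
{"op": "play_rows", "data": {"targets": [{"grip": 255,"linear": [0,0,-0.1],"delta_rot": [0,0,0]},{"grip": 255,"linear": [0,0,-0.2],"delta_rot": [0,0,0]},{"grip": 255,"linear": [0,0,-0.2],"delta_rot": [0,0,0]}]}}

```text
time: 12.4
ee_pos: [0.4658, 0.1917, 0.0722]
tcp_rot: [179.9, -0.1, 73.8]
wrist_force: [-0.6, 0.3, 4.9]
opening: 0.013
grasp_force: 60.1
```

Call:
{"op": "play_rows", "data": {"targets": [{"grip": 255,"linear": [0,0,-0.1],"delta_rot": [0,0,0]},{"grip": 255,"linear": [0,0,-0.2],"delta_rot": [0,0,0]},{"grip": 255,"linear": [0,0,-0.3],"delta_rot": [0,0,0]},{"grip": 255,"linear": [0,0,-0.3],"delta_rot": [0,0,0]}]}}

```text
time: 12.8
ee_pos: [0.4658, 0.1917, 0.0691]
tcp_rot: [179.9, -0.1, 73.8]
wrist_force: [-0.9, 0.2, 5.2]
opening: 0.0132
grasp_force: 60.1
```

Call:
{"op": "play_rows", "data": {"targets": [{"grip": 255,"linear": [0,0,-0.1],"delta_rot": [0,0,0]},{"grip": 255,"linear": [0,0,-0.2],"delta_rot": [0,0,0]},{"grip": 255,"linear": [0,0,-0.3],"delta_rot": [0,0,0]},{"grip": 255,"linear": [0,0,-0.3],"delta_rot": [0,0,0]}]}}

```text
time: 13.2
ee_pos: [0.4652, 0.1915, 0.0649]
tcp_rot: [-180.0, -0.0, 73.8]
wrist_force: [0.7, 1.5, -2.7]
opening: 0.0136
grasp_force: 58.8
```

Call:
{"op": "play_rows", "data": {"targets": [{"grip": 255,"linear": [0,0,-0.1],"delta_rot": [0,0,0]},{"grip": 255,"linear": [0,0,-0.1],"delta_rot": [0,0,0]},{"grip": 255,"linear": [0,0,-0.1],"delta_rot": [0,0,0]}]}}

```text
time: 13.5
ee_pos: [0.4651, 0.1911, 0.0638]
tcp_rot: [-180.0, 0.0, 73.8]
wrist_force: [0.8, 0.6, -4.3]
opening: 0.013
grasp_force: 58.5
```

Snapped past the clips. I'll press gently to the floor.

Call:
{"op": "play_rows", "data": {"targets": [{"grip": 255,"linear": [0,0,-0.1],"delta_rot": [0,0,0]},{"grip": 255,"linear": [0,0,-0.1],"delta_rot": [0,0,0]},{"grip": 255,"linear": [0,0,-0.1],"delta_rot": [0,0,0]}]}}

```text
time: 13.8
ee_pos: [0.4652, 0.1912, 0.0634]
tcp_rot: [-180.0, 0.0, 73.8]
wrist_force: [-3.1, -1.9, 2.1]
opening: 0.0132
grasp_force: 59.2
```

Call:
{"op": "play_rows", "data": {"targets": [{"grip": 255,"linear": [0,0,-0.05],"delta_rot": [0,0,0]},{"grip": 255,"linear": [0,0,-0.05],"delta_rot": [0,0,0]},{"grip": 255,"linear": [0,0,-0.05],"delta_rot": [0,0,0]}]}}

```text
time: 14.1
ee_pos: [0.4652, 0.1912, 0.0635]
tcp_rot: [180.0, 0.0, 73.8]
wrist_force: [-3.1, -2.8, 6.0]
opening: 0.0127
grasp_force: 60.3
```

Call:
{"op": "play_rows", "data": {"targets": [{"grip": 255,"linear": [0,0,-0.06],"delta_rot": [0,0,0]},{"grip": 255,"linear": [0,0,-0.06],"delta_rot": [0,0,0]},{"grip": 255,"linear": [0,0,0.1],"delta_rot": [0,0,0]},{"grip": 255,"linear": [0,0,0.1],"delta_rot": [0,0,0]},{"grip": 120,"linear": [0,0,0.1],"delta_rot": [0,0,0]},{"grip": 120,"linear": [0,0,0.1],"delta_rot": [0,0,0]},{"grip": 120,"linear": [0,0,0.1],"delta_rot": [0,0,0]},{"grip": 120,"linear": [0,0,0.1],"delta_rot": [0,0,0]},{"grip": 120,"linear": [0,0,0.1],"delta_rot": [0,0,0]}]}}

```text
time: 15.0
ee_pos: [0.4653, 0.1913, 0.0638]
tcp_rot: [180.0, -0.0, 73.8]
wrist_force: [0.5, 0.0, -0.2]
opening: 0.0453
grasp_force: 0.0
```

Call:
{"op": "play_rows", "data": {"targets": [{"grip": 120,"linear": [0,0,1],"delta_rot": [0,0,0]},{"grip": 120,"linear": [0,0,3],"delta_rot": [0,0,0]},{"grip": 120,"linear": [0,0,6],"delta_rot": [0,0,0]},{"grip": 120,"linear": [0,0,10],"delta_rot": [0,0,0]},{"grip": 120,"linear": [0,0,14],"delta_rot": [0,0,0]},{"grip": 120,"linear": [0,0,15],"delta_rot": [0,0,0]},{"grip": 120,"linear": [0,0,15],"delta_rot": [0,0,0]}]}}

```text
time: 15.7
ee_pos: [0.4661, 0.1916, 0.2161]
tcp_rot: [179.8, -0.1, 73.8]
wrist_force: [-0.1, 0.9, -1.2]
opening: 0.0451
grasp_force: 0.0
```

```bash
python3 - <<'E'
from h import *
print({k:np.round(v,4) for k,v in bot.get_obs().items() if k in("time","ee_pos","opening","wrist_force")})
w=bot.camera("wrist"); save(w,"w4"); s=bot.camera("scene")
for nm,cc in(("scene",s),("wrist",w)):
  X=cloud(cc); ok=cc["range_z"]>0; d=X[...,:2]-[.4652,.1912]
  a=np.radians(-16.2); ex=d@[np.cos(a),np.sin(a)]; ey=d@[-np.sin(a),np.cos(a)]
  for k,m in dict(grip=(abs(ex)<12)&(abs(ey)<.03)&(abs(ex)<.012)&(X[...,2]>.09)&(X[...,2]<.105),plate=(abs(ex)<.038)&(abs(ey)<.058)&(X[...,2]>.05)&(X[...,2]<.065),earP=(abs(ex)<.006)&(abs(ey-.069)<.005),earM=(abs(ex)<.006)&(abs(ey+.069)<.005)).items():
    q=X[m&ok&(X[...,2]<.11)]
    if len(q)>5: 
      A=np.c_[q[:,:2]-q[:,:2].mean(0),np.ones(len(q))]; print(nm,k,len(q),q.mean(0).round(4),np.linalg.lstsq(A,q[:,2],rcond=None)[0][:2].round(3))
E
```

```text
{'time': np.float64(15.7), 'ee_pos': array([0.4661, 0.1916, 0.2161]), 'wrist_force': array([-0.0852,  0.8903, -1.1581]), 'opening': np.float64(0.0451)}
scene grip 104 [0.4627 0.1884 0.0982] [0.071 0.048]
scene plate 977 [0.4636 0.191  0.0576] [ 0.    -0.001]
scene earP 11 [0.4844 0.2586 0.0569] [-0.073 -0.197]
scene earM 57 [0.4453 0.1227 0.0344] [1.349 4.288]
wrist grip 888 [0.466  0.1929 0.0972] [ 0.009 -0.017]
wrist plate 9212 [0.4665 0.1956 0.0559] [-0.    -0.001]
wrist earP 167 [0.4844 0.2576 0.0555] [-0.035  0.018]
wrist earM 118 [0.446  0.1249 0.0557] [-0.008 -0.019]
```

View pics/w4.png

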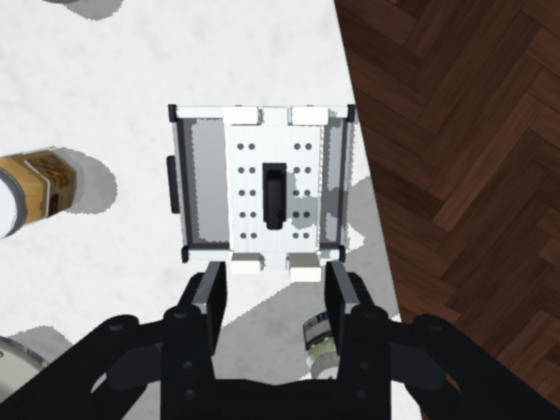

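The picture shows the insert seated level, with both ears (270,118 and 275,258) down between the posts. The plate top is at 56 mm and the grip top at 97 mm. The jar is still upright at (320,340).

```bash
python3 -c "
from workcell import bot
print(bot.job_done())"
```

```text
the job is handed in; nothing more can be done
None
```

The grating insert is in the slicer, level and with both ears on the slot floors under the clips. It is released, the jar stood upright, and the job was handed in at about 16 s; the judge returned no verdict.

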